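# Bowl out, egg case held open

## Task

A customer is buying a bowl of painted eggs: take only the red top bowl off the nested pile and set it down gently, upright, on the round cork mat, leaving the other two bowls where they stand. Then raise the lid of the egg case, which has a brass bar to lift it by, to 50 degrees from shut and keep holding it there so that I can pick out eggs; it falls shut by itself, so finish while the gripper still holds it up, and never let the lid drop. Leave everything else on the counter alone.

Things in the scene. Friction and masses are not known exactly. Their poses are not given: they have to be found in the camera images.
- bowl_top: red bowl, top of a nested pile of three alike: 52 mm high, 68 mm across outside at the rim, tapering (about 14 degrees, then more) to a 36 mm foot, wall 3 mm, inner floor 22 mm up, about 0.1 kg. Origin: centre of the foot, z up. Its rim stands 22 mm above the next bowl's rim, so fingers closed across it must reach at most 20 mm below its rim. Lifts straight up, 2 mm play
- bowl_mid: the blue bowl, same shape, nested in the green one (origin 22 mm above the green one's); stays in place
- bowl_low: the green bowl, same shape, standing on the counter under the pile; stays in place
- mat: round cork mat, diameter 140 mm, 4 mm thick, fixed to the counter; origin at the centre of its underside. The mat and the pile may be on either side of the case
- case: the egg case, a dark wooden box fixed to the counter, 180 mm deep (its x), 260 mm wide (its y), 80 mm high, with painted eggs inside. Origin at the centre of its underside; its x points away from the robot, from the bar side to the hinge side
- lid_angle (a joint): angle of the lid in rad: 0 shut (lying flat on the case), growing as the front edge rises; 50 degrees is 0.873. Stop at 1.75. The lid is a wooden frame 12 mm thick with a clear pane, 0.35 to 0.6 kg; the hinge is nearly frictionless and the lid falls shut from any angle below 90 degrees
- lid_hinge (a point): midpoint of the hinge line, on the far top edge of the case at 80 mm height; the line runs along the case's y
- bar_mid (a point): middle of the lid's brass bar: round, 10 mm diameter, 120 mm long along the case's y, on two arms at its ends, 40 mm in front of the lid's front edge, free all round. 220 mm from the hinge line along the lid and 6 mm above the lid's underside: 86 mm high when shut. It may turn between the fingers as the lid rises
- lid: the lid with its bar; origin on the hinge line (as lid_hinge), x along the lid from the bar to the hinge, y along the hinge
- trinket_box: black trinket box 94 x 69 x 45 mm, bystander; origin under its centre
- big_egg: big blue egg, 60 mm wide, 85 mm high, on a round foot, bystander; origin under its centre
- card_reader: grey card reader 150 x 75 x 25 mm, bystander; origin under its centre
- spoon: wooden spoon 190 mm long lying on the counter, bystander; origin near its middle, x towards its bowl
- tin: round yellow tin with a green lid, diameter 70 mm, 54 mm high, bystander; origin under its centre

How it is judged:
On the way, in this order (a step that is already met when the one before it is completed fails the run):
1. the red bowl stands upright and released on the cork mat, the lid still shut (horizontal distance between bowl_top and mat below 0.05 m and z of bowl_top in the frame of mat between 0 and 0.009 m and angle between bowl_top's own z axis and vertical below 0.12 rad and linear speed of bowl_top below 0.03 m/s and contact force between the fingers and bowl_top below 0.05 N and value of joint lid_angle below 0.06 rad), for 0.2 s.
2. the gripper holds the lid at about 50 degrees (value of joint lid_angle between 0.743 and 1.003 rad and contact force between the fingers and lid above 0.4 N), for 0.2 s.
At the end, for the whole second after the job is handed in: Red bowl released and upright (7 deg) on the mat, centres within 50 mm; fingers hold the lid (over 0.4 N), still, at 50 degrees give or take 7; blue and green bowls upright within 25 mm of their places; nothing else moved 30 mm (all of step 2 and horizontal distance between bowl_top and mat below 0.05 m and z of bowl_top in the frame of mat between 0 and 0.009 m and angle between each of bowl_top, bowl_low, bowl_mid's own z axis and vertical below 0.12 rad and linear speed of bowl_top below 0.03 m/s and contact force between the fingers and bowl_top below 0.05 N and distance of each of bowl_low, bowl_mid from where it was at the start of the episode below 0.025 m and velocity of joint lid_angle between -0.08 and 0.08 rad/s and height (world z) of bar_mid above 0.2 m and distance of each of trinket_box, big_egg, card_reader, spoon, tin from where it was at the start of the episode below 0.03 m); the arm keeps its last pose, push and grip.
It fails at once if the red bowl is dropped or knocked (moves faster than 0.5 m/s while not held) (contact force between the fingers and bowl_top below 0.02 N and linear speed of bowl_top above 0.5 m/s).
It fails at once if the lid is let drop (closes faster than 1.5 rad/s) (velocity of joint lid_angle below -1.5 rad/s).
It fails at once if the other two bowls are shifted 25 mm or lifted (distance of any of bowl_low, bowl_mid from where it was at the start of the episode above 0.025 m).
It fails at once if another thing on the counter is shifted 30 mm (distance of any of trinket_box, big_egg, card_reader, spoon, tin from where it was at the start of the episode above 0.03 m).
It also fails if it takes over 64 s, if anything falls off the work surface, if the arm or the gripper's body presses on something with over 40 N, if the wrist force passes 120 N, or if a joint passes its speed limit or range.

## Robot

A 7-joint arm with a two-finger parallel gripper is mounted at the origin on the work surface. World frame = base frame: x ahead of the robot, y to its left, z up, the work surface at z = 0. Lengths are in m, angles in rad, forces in N, time in s.
With the tool pointing down it reaches from about 0.35 to 0.9 m from the base axis. Payload 8.1 kg.
Tool frame: the origin (TCP) lies on the centre line of the jaws, within the pads' length; the fingertips stand 8 mm ahead of it and the grasp point (between the pads) lies 11 mm behind it (finger_overhang is the distance from the TCP to the fingertips, in m); y points along the fingers, x is the direction in which the jaws open and shut, and the axes are right-handed (so a half turn about y gives the same grasp; the last joint's range is limited). The gripper opens to 92 mm and grips with 3 to 60 N. Pads are 19 mm wide; open, the fingers measure 130 mm over their backs; the gripper's body (75 mm by 190 mm) begins 47 mm behind the grasp point.
Start: joints at [-1.401, 0.434, 0.025, 1.573, -0.012, 1.134, -0.075], TCP at [0.168, 0.602, 0.235] pointing down, gripper open.
Joint ranges: [-2.62, 2.62], [-0.44, 2.09], [-1.27, 1.32], [0.08, 2.57], [-1.32, 4.46], [0.12, 2], [-2.74, 2.74]. Speed limits (rad/s): [2.22, 2.22, 3.01, 3.01, 3.14, 3.14, 3.14].

## Interface

Orientations are given as a unit quaternion [x, y, z, w].
In Python, from plant import get_state, grab_frame, sign_off, finger_overhang gives the robot as it stands.
- The arm moves only by the tool apply_moves, never from a script. Its argument "series" is one flat list of numbers, 7 for each row, row after row: the turn, a rotation vector about the world's x, y, z in rad, then the shift along the world's x, y, z in m, then the opening, from 0 (shut) to 1 (fully open). A call has 1 to 12 rows; each row is the pose to reach, as a shift and turn from the pose measured when the call began; what a row does not reach only later rows make up. A row lasts 1/8 s, in which the tool goes at most 62.5 mm and 10.7 degrees, less where a joint would pass 70% of its speed; a pose out of reach is approached as far as the arm can. A call with a gripper value outside its range is refused whole. The fingers move at their own pace and stop on an object; "squeeze" is the grip in N (left out, the last holds). Time passes only in rows, so rows that repeat a pose let the fingers close. It gives the time, the measured TCP pose, the force and the opening at its end, in the units of the state.
- get_state(): the state, without advancing time (a new reading comes with each control period).
- grab_frame(name): name is "scene" or "top"; returns a dict with "image" (420x560x3 uint8, red, green, blue), "K" (3x3 intrinsics, pixels), "k1" (the pictures are not rectified: a ray, as slopes to the right and down, at radius r is drawn at 1 + k1 r^2 times it, then the intrinsics apply), "pose" (4x4, takes a point from camera to world coordinates). Camera axes: x right, y up, looking along -z (the intrinsics and any distortion apply to the point x, -y, -z); pixel columns grow to the right and rows downward; lengths in m; the calibration is good to about 2 mm. A picture is of the moment at which its call begins. There is no depth.
- sign_off(): hands the job in, once; it reports no verdict.
The state is a dict: "t": time; "qpos": joint angles; "joint_velocities": joint speeds; "joint_torque": joint torques, N m; "ee_pos": TCP position; "tool_rot": TCP orientation; "ft_force": force on the tool from outside, world axes, zero at the start; "wrist_torque": the same for the moment, N m; "opening": finger opening in m.
Only numpy, scipy, OpenCV 4.12 (cv2) and the standard library are available. Lean on these libraries where they do the work, as an engineer would, in place of code of your own. Each camera call takes 0.05 s, during which the arm holds its last target.

## Working session

There is one attempt and no reset: what is moved stays moved. The work goes in short steps, Python scripts to look and compute and a tool call to move; the robot and the scene stay as the last step left them, time stands still between calls to the robot, and variables do not carry over. Pictures are saved under pics/ and viewed, and the job is handed in when it is done.

Besides the shell and the picture viewer there is one more tool, called in YAML: its name, and indented under it one key for each argument. apply_moves: Moves the arm, as the interface text tells. Its arguments: {"type":"object","properties":{"series":{"type":"array"},"squeeze":{"type":"number"}},"required":["series"]}

```bash
mkdir -p pics; ls
python3 - <<'E'
from plant import *
import cv2,numpy as np
print(get_state(), finger_overhang)
for n in ("scene","top"):
    f=grab_frame(n); cv2.imwrite(f"pics/{n}0.png",f["image"][:,:,::-1]); print(n,f["K"],f["k1"],f["pose"])
E
```

```text
pics
{'t': 0.0, 'qpos': array([-1.40059719,  0.43522296,  0.02494755,  1.57408084, -0.01157006,
        1.13395586, -0.07511373]), 'joint_velocities': array([ 1.62476594e-03,  4.10873775e-04,  1.20787617e-03,  7.45532593e-04,
       -9.77962511e-04, -1.09712855e-05, -1.39540065e-03]), 'joint_torque': array([ 1.85230865e-04, -6.67861390e+01,  9.84231681e-01, -3.14460862e+01,
       -6.07376662e-02,  4.28898039e-02,  1.71590546e-04]), 'ee_pos': array([0.16831193, 0.60141573, 0.23395095]), 'tool_rot': array([ 0.56372194,  0.42696049, -0.42774742, -0.56298709]), 'ft_force': array([-0.56731339, -0.80857548, -0.25942319]), 'wrist_torque': array([ 0.03493934, -0.03751738, -0.02745526]), 'opening': 0.0916568628448531} 0.008
scene [[463.78968207   0.         279.52224323]
 [  0.         463.78968207 204.19040754]
 [  0.           0.           1.        ]] 0.004512291784815566 [[-0.79281424 -0.34066628  0.50536331  1.20577512]
 [ 0.60943276 -0.45143867  0.65176286  0.87980576]
 [ 0.00610691  0.82471183  0.5655202   0.85645159]
 [ 0.          0.          0.          1.        ]]
top [[489.56363698   0.         276.87749306]
 [  0.         489.56363698 216.18683944]
 [  0.           0.           1.        ]] 0.0031965601423263206 [[ 2.02092996e-02  9.94661576e-01 -1.01192560e-01  3.73229483e-01]
 [-9.99795061e-01  2.02261097e-02 -8.59982021e-04 -6.36100530e-03]
 [ 1.19134075e-03  1.01189202e-01  9.94866487e-01  1.51113984e+00]
 [ 0.00000000e+00  0.00000000e+00  0.00000000e+00  1.00000000e+00]]
```

View pics/scene0.png

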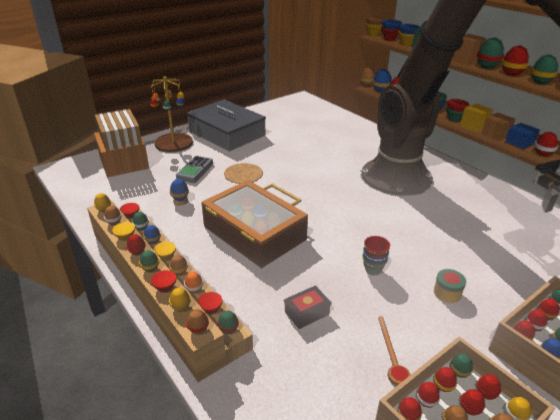

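View pics/top0.png

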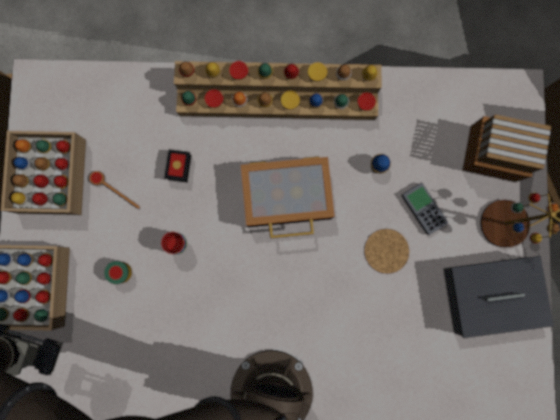

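The top view shows the pile at (172,242), the cork mat at (387,250), the case around (287,190) with its bar at (290,232), and the tin at (117,271). The bar runs slightly tilted. Next I'll measure these.

```bash
cat > h.py <<'E'
from plant import *
import cv2,numpy as np
def ray(f,px):
    px=np.atleast_2d(np.array(px,float)); K=f["K"]; 
    s=cv2.undistortPoints(px[:,None],K,np.array([f["k1"],0,0,0,0.]))[:,0]
    d=np.c_[s[:,0],-s[:,1],-np.ones(len(s))]@f["pose"][:3,:3].T
    return f["pose"][:3,3],d
def onz(f,px,z):
    o,d=ray(f,px); return o+d*((z-o[2])/d[:,2])[:,None]
def proj(f,P):
    P=np.atleast_2d(P); c=(P-f["pose"][:3,3])@f["pose"][:3,:3]
    q=np.c_[c[:,0],-c[:,1],-c[:,2]]
    return cv2.projectPoints(q,np.zeros(3),np.zeros(3),f["K"],np.array([f["k1"],0,0,0,0.]))[0][:,0]
def tri(f1,p1,f2,p2):
    o1,d1=ray(f1,p1);o2,d2=ray(f2,p2);d1=d1[0];d2=d2[0]
    A=np.c_[d1,-d2];s=np.linalg.lstsq(A,o2-o1,rcond=None)[0]
    a=o1+s[0]*d1;b=o2+s[1]*d2
    return (a+b)/2,np.linalg.norm(a-b)
def crop(f,x0,y0,x1,y1,name,s=5):
    cv2.imwrite(name,cv2.resize(f["image"][y0:y1,x0:x1,::-1],None,fx=s,fy=s,interpolation=cv2.INTER_CUBIC))
E
python3 - <<'E'
from h import *
t=grab_frame("top");s=grab_frame("scene")
crop(t,230,145,345,255,"pics/c1.png"); crop(t,145,215,205,270,"pics/c2.png",8); crop(s,340,220,410,290,"pics/c3.png",8);crop(s,195,155,315,265,"pics/c4.png")
hsv=cv2.cvtColor(t["image"],cv2.COLOR_RGB2HSV)
# red rim
m=((hsv[...,0]<8)|(hsv[...,0]>170))&(hsv[...,1]>140); 
mm=np.zeros_like(m);mm[220:265,150:200]=m[220:265,150:200]
ys,xs=np.nonzero(mm);print(xs.min(),xs.max(),ys.min(),ys.max())
c=max(cv2.findContours(mm.astype(np.uint8),0,1)[0],key=len)[:,0].astype(float)
w=onz(t,c,0.096)[:,:2];print("rim circ",cv2.minEnclosingCircle(w.astype(np.float32)), cv2.fitEllipse(w.astype(np.float32)))
m=(hsv[...,0]>8)&(hsv[...,0]<25)&(hsv[...,1]>90);mm=np.zeros_like(m);mm[220:280,355:420]=m[220:280,355:420]
mm=cv2.morphologyEx(mm.astype(np.uint8),cv2.MORPH_CLOSE,np.ones((5,5)))
c=max(cv2.findContours(mm,0,1)[0],key=len)[:,0].astype(float)
w=onz(t,c,0.004)[:,:2];print("mat",cv2.minEnclosingCircle(w.astype(np.float32)), cv2.fitEllipse(w.astype(np.float32)))
E
```

```text
162 183 233 252
rim circ ((0.43536049127578735, 0.29536253213882446), 0.03149974346160889) ((0.4350212812423706, 0.29561856389045715), (0.055255334824323654, 0.06178975850343704), 168.74771118164062)
mat ((0.4277854859828949, -0.34347009658813477), 0.06677613407373428) ((0.42703336477279663, -0.3431023061275482), (0.12916593253612518, 0.1304350048303604), 165.49046325683594)
```

View pics/c1.png

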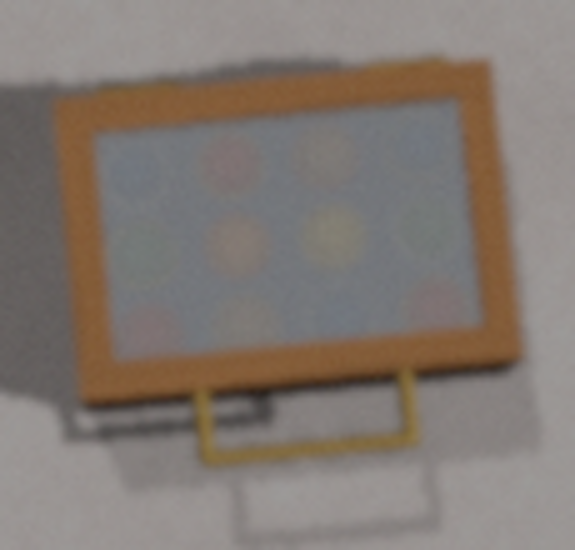

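View pics/c2.png

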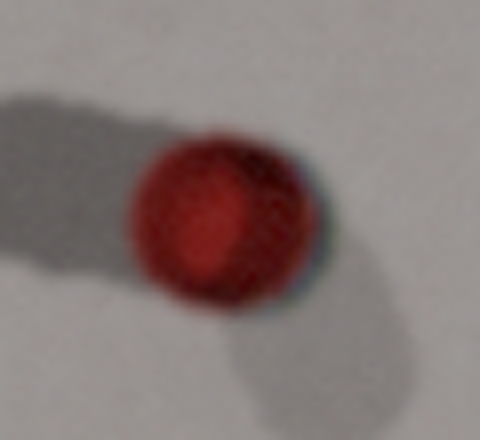

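View pics/c3.png

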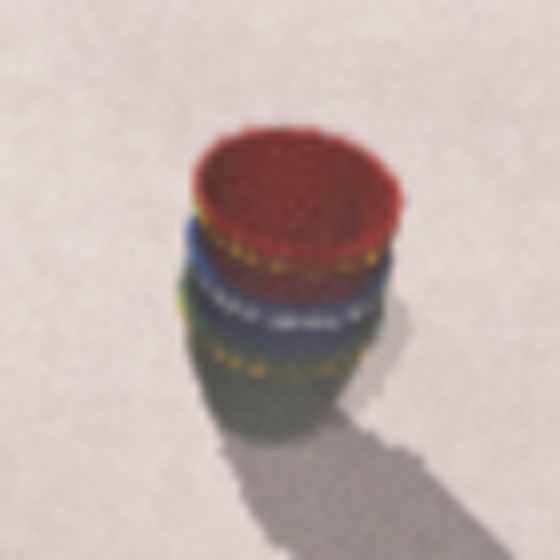

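View pics/c4.png

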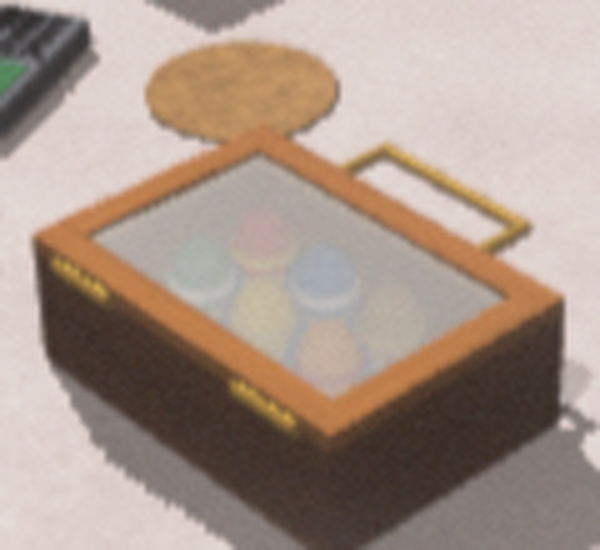

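The crops show the rim's centre at about top (172.4,242.2) and scene (376.8,243.9). The bar's ends are at top (271,236) and (311.5,232), and its far corners are visible in the scene view. I'll triangulate these now.

Run:
```python
from h import *
from scipy.spatial.transform import Rotation as R
t=grab_frame("top");s=grab_frame("scene")
c=lambda p,o,k:np.array(o)+np.array(p)/k-0.5+0.5/k
pt=c((223.5,222),(145,215),8);ps=c((298,195),(340,220),8)
print("rim",tri(t,pt,s,ps),onz(t,pt,.096),onz(s,ps,.096))
o=(230,145);so=(195,155)
bl=c((207,458),o,5);br=c((410,438),o,5)
sl=c((527,228),so,5);sr=c((388,150),so,5)
print("bar",tri(t,bl,s,sl),tri(t,br,s,sr)); print(onz(t,[bl,br],.086),onz(s,[sl,sr],.086))
L=[c(p,o,5) for p in((57,100),(490,62),(522,358),(82,402))]
print("lid",onz(t,L,.092))
S=[c(p,so,5) for p in((35,236),(262,126),(562,298),(330,437))]
print("lid scene (hinge-right, front-right, front-left, hinge-left)",onz(s,S,.092))
st=get_state();r=R.from_quat(st["tool_rot"]);print(r.as_matrix(), st["ee_pos"],st["t"])
hs=cv2.cvtColor(s["image"],cv2.COLOR_RGB2HSV)
mm=np.zeros(hs.shape[:2],np.uint8);sub=hs[155:195,215:275];mm[155:195,215:275]=(sub[...,0]>8)&(sub[...,0]<22)&(sub[...,1]>85)
ct=max(cv2.findContours(mm,0,1)[0],key=len)[:,0].astype(float);w=onz(s,ct,.004)[:,:2].astype(np.float32);print("mat scene",cv2.minEnclosingCircle(w),cv2.fitEllipse(w))
```

```text
rim (array([0.43462656, 0.29606495, 0.0935567 ]), np.float64(0.002029739168581988)) [[0.43519793 0.29477902 0.096     ]] [[0.43628616 0.29857405 0.096     ]]
bar (array([0.45796094, 0.01189368, 0.08700768]), np.float64(0.003267216797689777)) (array([ 0.4722069 , -0.10636762,  0.08795407]), np.float64(0.002524898449868135))
[[ 0.45923399  0.01080913  0.086     ]
 [ 0.47331149 -0.10732686  0.086     ]] [[ 0.45582957  0.01192325  0.086     ]
 [ 0.46950021 -0.1079007   0.086     ]]
lid [[ 0.66809912  0.10358529  0.092     ]
 [ 0.696094   -0.15119534  0.092     ]
 [ 0.52092247 -0.17155663  0.092     ]
 [ 0.48999424  0.08412324  0.092     ]]
lid scene (hinge-right, front-right, front-left, hinge-left) [[ 0.69740569 -0.14862655  0.092     ]
 [ 0.52162371 -0.17086267  0.092     ]
 [ 0.49112233  0.08524994  0.092     ]
 [ 0.66806585  0.1071118   0.092     ]]
[[ 2.69496726e-01 -8.70872697e-05 -9.63001302e-01]
 [ 9.63001205e-01 -4.32254876e-04  2.69496739e-01]
 [-4.39731743e-04 -9.99999903e-01 -3.26261284e-05]] [0.16838534 0.60176236 0.23449147] 0.3
mat scene ((0.44995808601379395, -0.28887939453125), 0.12523074448108673) ((0.449489951133728, -0.29296836256980896), (0.17647986114025116, 0.23266218602657318), 150.3677520751953)
```

Positions so far:

| Item | Position |
|---|---|
| Bowl pile | (0.4355, 0.296), rim z 0.096 |
| Mat | (0.4275, -0.3425) |
| Bar middle | (0.465, -0.048) |
| Hinge middle | (0.6825, -0.0225) |
| Case yaw | 0.115 rad |

The jaw axis is radial right now. I'll move above the bowl first.

apply_moves:
  series: [0, 0, -0.08, 0.03, -0.034, 0, 1, 0, 0, -0.17, 0.06, -0.068, 0, 1, 0, 0, -0.26, 0.09, -0.102, -0.005, 1, 0, 0, -0.34, 0.12, -0.136, -0.01, 1, 0, 0, -0.43, 0.15, -0.17, -0.015, 1, 0, 0, -0.52, 0.18, -0.204, -0.02, 1, 0, 0, -0.6, 0.21, -0.238, -0.025, 1, 0, 0, -0.69, 0.24, -0.272, -0.03, 1, 0, 0, -0.77, 0.267, -0.305, -0.034, 1, 0, 0, -0.77, 0.267, -0.305, -0.034, 1]
  squeeze: 12

```text
t: 1.55
ee_pos: [0.4376, 0.2933, 0.2004]
tool_rot: [0.684, 0.182, -0.182, -0.683]
ft_force: [0.0, 0.4, 0.8]
opening: 0.0918
```

Run:
```python
from h import *
from scipy.spatial.transform import Rotation as R
s=grab_frame("scene");crop(s,320,180,430,290,"pics/a1.png",5)
st=get_state();print(R.from_quat(st["tool_rot"]).as_matrix().round(3),st["ee_pos"],st["t"],st["qpos"],st["ft_force"])
```

```text
[[ 0.865 -0.    -0.501]
 [ 0.501 -0.001  0.865]
 [-0.001 -1.    -0.   ]] [0.43620119 0.29545501 0.20046188] 1.6 [-0.93552443  0.31168897  0.30670507  1.8757693  -0.11196863  0.97129712
 -0.05434489] [-0.47773202  0.68701785 -0.39568863]
```

apply_moves:
  series: [0, 0, 0, 0, 0, -0.025, 1, 0, 0, 0, 0, 0, -0.05, 1, 0, 0, 0, 0, 0, -0.075, 1, 0, 0, 0, 0, 0, -0.095, 1, 0, 0, 0, 0, 0, -0.106, 1, 0, 0, 0, 0, 0, -0.111, 1, 0, 0, 0, 0, 0, -0.111, 1]

```text
t: 2.48
ee_pos: [0.4361, 0.2958, 0.0896]
tool_rot: [0.683, 0.184, -0.184, -0.683]
ft_force: [-0.9, -0.2, -0.2]
opening: 0.0918
```

Run:
```python
from h import *
s=grab_frame("scene");crop(s,320,180,430,290,"pics/a2.png",5)
t=grab_frame("top");crop(t,125,190,225,290,"pics/a3.png",5)
st=get_state();print(st["ee_pos"],st["t"],st["ft_force"])
```

```text
[0.4364885  0.29579596 0.0900581 ] 2.575 [ 0.04236868 -0.20964952  0.48169407]
```

View pics/a2.png

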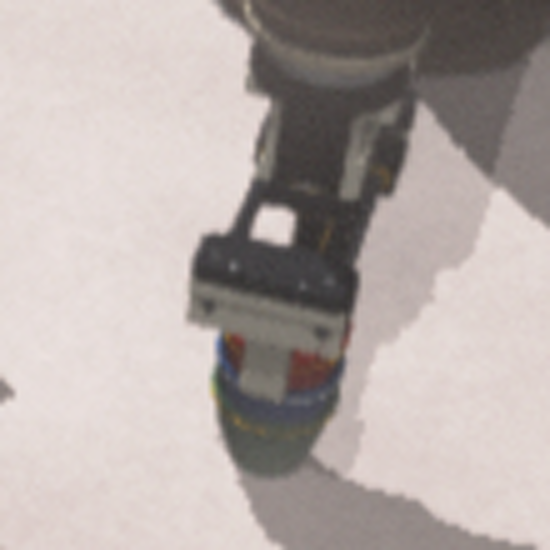

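View pics/a3.png

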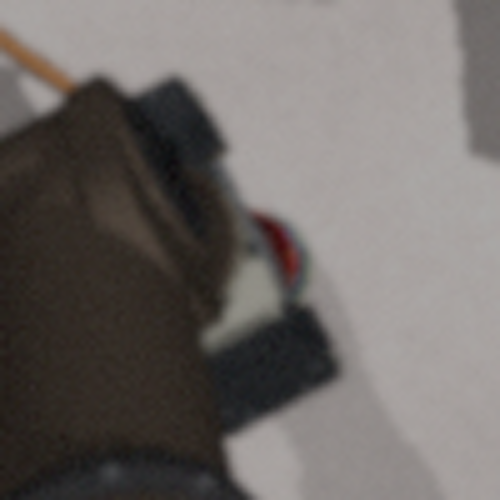

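The fingers straddle the red bowl at the right height: the far fingertip is seen at crop (265,395), outside the red wall. I'll close the gripper.

apply_moves:
  series: [0, 0, 0, 0, 0, 0, 0.8, 0, 0, 0, 0, 0, 0, 0.7, 0, 0, 0, 0, 0, 0, 0.6, 0, 0, 0, 0, 0, 0, 0.5, 0, 0, 0, 0, 0, 0, 0.5, 0, 0, 0, 0, 0, 0, 0.5]
  squeeze: 12

```text
t: 3.32
ee_pos: [0.4365, 0.2958, 0.0902]
tool_rot: [-0.683, -0.184, 0.183, 0.683]
ft_force: [-1.7, -0.3, 4.6]
opening: 0.067
```

apply_moves:
  series: [0, 0, 0, 0, 0, 0.004, 0.5, 0, 0, 0, 0, 0, 0.01, 0.5, 0, 0, 0, 0, 0, 0.018, 0.5, 0, 0, 0, 0, 0, 0.028, 0.5, 0, 0, 0, 0, 0, 0.04, 0.5, 0, 0, 0, 0, 0, 0.055, 0.5, 0, 0, 0, 0, 0, 0.07, 0.5, 0, 0, 0, 0, 0, 0.07, 0.5]

```text
t: 4.32
ee_pos: [0.4372, 0.2964, 0.1617]
tool_rot: [-0.682, -0.185, 0.183, 0.683]
ft_force: [0.4, -0.2, -1.2]
opening: 0.0666
```

Run:
```python
from h import *
s=grab_frame("scene");crop(s,310,170,430,290,"pics/b1.png",5)
st=get_state();print(st["ee_pos"],st["t"],st["ft_force"],st["opening"])
```

```text
[0.43672992 0.29607223 0.16082463] 4.375 [ 0.97443664  0.33425786 -0.53382756] 0.06691844877693773
```

View pics/b1.png

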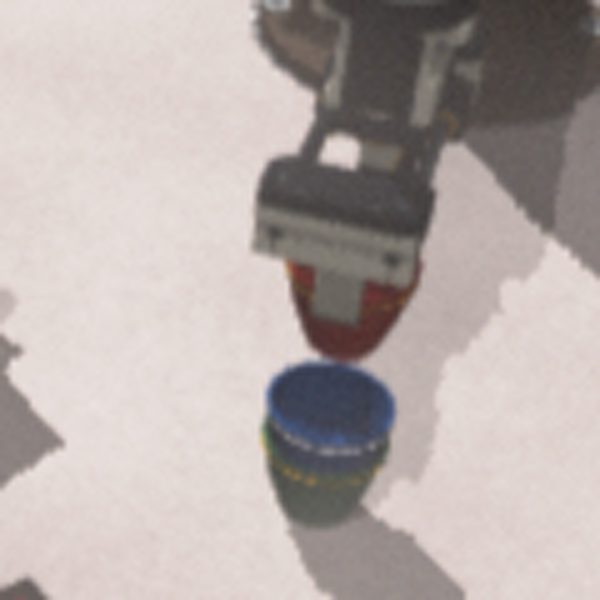

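Only the red bowl came up; blue and green stay put at crop (330,410). Now I'll carry it across at height.

apply_moves:
  series: [0, 0, 0, 0, -0.008, 0.012, 0.5, 0, 0, -0.04, 0, -0.025, 0.03, 0.5, 0, 0, -0.09, 0, -0.05, 0.05, 0.5, 0, 0, -0.14, 0, -0.08, 0.065, 0.5, 0, 0, -0.19, 0, -0.11, 0.075, 0.5, 0, 0, -0.24, 0, -0.14, 0.08, 0.5, 0, 0, -0.29, 0, -0.17, 0.08, 0.5, 0, 0, -0.34, 0, -0.2, 0.08, 0.5, 0, 0, -0.39, 0, -0.23, 0.08, 0.5, 0, 0, -0.44, 0, -0.26, 0.08, 0.5, 0, 0, -0.49, 0, -0.29, 0.08, 0.5, 0, 0, -0.54, 0, -0.32, 0.08, 0.5]

```text
t: 5.88
ee_pos: [0.4364, -0.0259, 0.2406]
tool_rot: [-0.707, 0.006, -0.007, 0.707]
ft_force: [0.6, -0.6, -1.7]
opening: 0.0667
```

Run:
```python
from h import *
from scipy.spatial.transform import Rotation as R
st=get_state();print(st["ee_pos"],st["t"],st["ft_force"],st["opening"],st["qpos"]);print(R.from_quat(st["tool_rot"]).as_matrix().round(3))
```

```text
[ 0.4364226  -0.02593354  0.24061363] 5.875 [ 0.56064683 -0.62859698 -1.70971122] 0.06671676831865715 [-0.59502348  0.111924    0.59710098  2.03120893 -0.0739588   1.01749423
  0.01980592]
[[ 1.     0.001  0.018]
 [-0.018  0.     1.   ]
 [ 0.001 -1.     0.   ]]
```

apply_moves:
  series: [0, 0, -0.05, -0.001, -0.03, 0, 0.5, 0, 0, -0.1, -0.002, -0.06, 0, 0.5, 0, 0, -0.15, -0.003, -0.09, 0, 0.5, 0, 0, -0.2, -0.004, -0.12, 0, 0.5, 0, 0, -0.25, -0.005, -0.15, 0, 0.5, 0, 0, -0.3, -0.006, -0.18, 0, 0.5, 0, 0, -0.35, -0.007, -0.21, 0, 0.5, 0, 0, -0.4, -0.008, -0.24, 0, 0.5, 0, 0, -0.45, -0.009, -0.27, 0, 0.5, 0, 0, -0.5, -0.009, -0.295, 0, 0.5, 0, 0, -0.5, -0.009, -0.312, 0, 0.5, 0, 0, -0.5, -0.009, -0.316, 0, 0.5]

```text
t: 7.38
ee_pos: [0.4262, -0.3436, 0.2403]
tool_rot: [0.684, -0.182, 0.182, -0.683]
ft_force: [0.2, -0.1, -1.6]
opening: 0.0667
```

Run:
```python
from h import *
from scipy.spatial.transform import Rotation as R
st=get_state();print(st["ee_pos"],st["t"],st["ft_force"],st["opening"],st["qpos"]);print(R.from_quat(st["tool_rot"]).as_matrix().round(3))
s=grab_frame("scene");crop(s,170,60,330,200,"pics/d1.png",4)
```

```text
[ 0.42623898 -0.34364226  0.24029586] 7.375 [ 0.18332286 -0.07969147 -1.55305166] 0.06669473503020908 [-0.02514124  0.36973464  0.82577791  1.80295427 -0.30194233  1.09960071
  0.38460901]
[[ 0.867  0.     0.498]
 [-0.498 -0.001  0.867]
 [ 0.001 -1.    -0.001]]
```

View pics/d1.png

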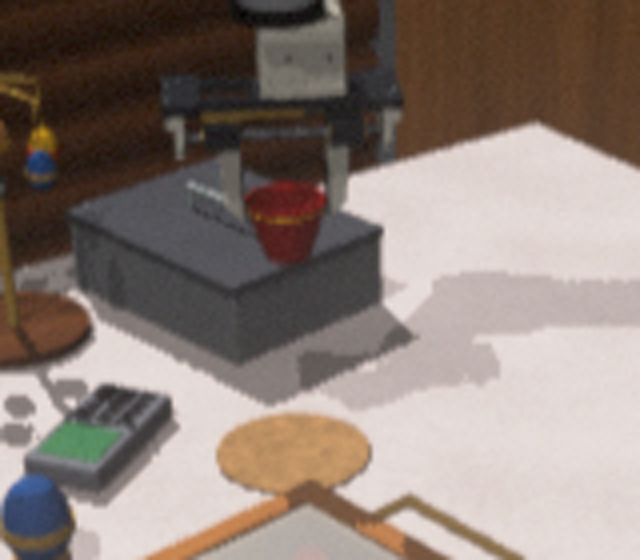

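The red bowl is upright in the jaws at crop (288,222), above the mat at (293,452). I'll lower it gently.

apply_moves:
  series: [0, 0, 0, 0, 0, -0.02, 0.5, 0, 0, 0, 0, 0, -0.045, 0.5, 0, 0, 0, 0, 0, -0.07, 0.5, 0, 0, 0, 0, 0, -0.095, 0.5, 0, 0, 0, 0, 0, -0.12, 0.5, 0, 0, 0, 0, 0, -0.14, 0.5, 0, 0, 0, 0, 0, -0.16, 0.5, 0, 0, 0, 0, 0, -0.172, 0.5, 0, 0, 0, 0, 0, -0.18, 0.5, 0, 0, 0, 0, 0, -0.184, 0.5, 0, 0, 0, 0, 0, -0.186, 0.5, 0, 0, 0, 0, 0, -0.186, 0.5]

```text
t: 8.93
ee_pos: [0.4266, -0.3433, 0.0546]
tool_rot: [0.684, -0.182, 0.182, -0.683]
ft_force: [-0.2, 0.1, -0.6]
opening: 0.0669
```

apply_moves:
  series: [0, 0, 0, 0, 0, -0.001, 0.5, 0, 0, 0, 0, 0, -0.002, 0.5, 0, 0, 0, 0, 0, -0.003, 0.5, 0, 0, 0, 0, 0, -0.003, 0.5]

```text
t: 9.43
ee_pos: [0.4266, -0.3433, 0.0515]
tool_rot: [0.684, -0.182, 0.182, -0.683]
ft_force: [0.2, 0.1, -1.1]
opening: 0.0665
```

Run:
```python
from h import *
st=get_state();print(st["ee_pos"],st["t"],st["ft_force"],st["opening"],st["qpos"])
s=grab_frame("scene");crop(s,190,90,310,200,"pics/d2.png",5)
print(get_state()["ft_force"])
```

```text
[ 0.42657059 -0.34327192  0.0514906 ] 9.425 [ 0.15347564  0.1425111  -1.11771106] 0.06650138489974022 [ 0.13440379  0.60713888  0.63791473  1.98907956 -0.54215552  0.71783371
  0.58628288]
[ 0.53805424 -0.22780884 -1.48407102]
```

View pics/d2.png

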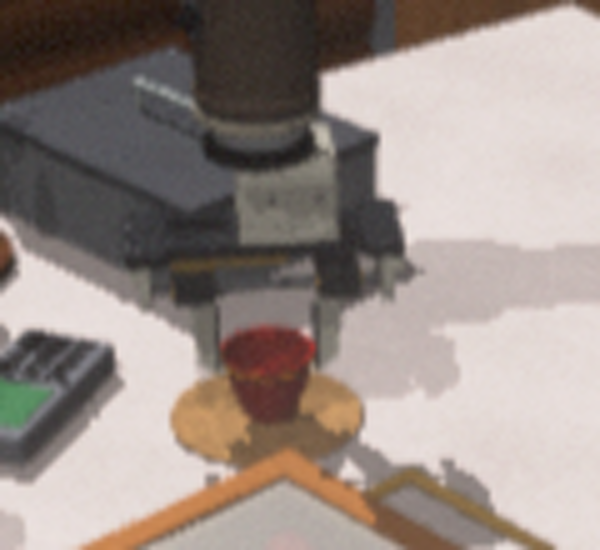

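The bowl is centred over the mat and not yet bearing on it (fz ≈ -1). I'll creep down.

apply_moves:
  series: [0, 0, 0, 0, 0, -0.001, 0.5, 0, 0, 0, 0, 0, -0.0015, 0.5, 0, 0, 0, 0, 0, -0.0015, 0.5]

```text
t: 9.85
ee_pos: [0.4266, -0.3434, 0.0502]
tool_rot: [0.684, -0.182, 0.182, -0.683]
ft_force: [-0.7, 1.2, 4.6]
opening: 0.0668
```

apply_moves:
  series: [0, 0, 0, 0, 0, -0.001, 0.5, 0, 0, 0, 0, 0, -0.0015, 0.5, 0, 0, 0, 0, 0, -0.0015, 0.5]

```text
t: 10.22
ee_pos: [0.4266, -0.3435, 0.0496]
tool_rot: [0.683, -0.181, 0.183, -0.683]
ft_force: [-3.3, 3.6, 14.7]
opening: 0.0669
```

It has touched down. I'll relieve the force, then open slowly.

apply_moves:
  series: [0, 0, 0, 0, 0, 0.001, 0.5, 0, 0, 0, 0, 0, 0.001, 0.5, 0, 0, 0, 0, 0, 0.001, 0.74, 0, 0, 0, 0, 0, 0.001, 0.78, 0, 0, 0, 0, 0, 0.001, 0.83, 0, 0, 0, 0, 0, 0.001, 0.9, 0, 0, 0, 0, 0, 0.001, 1, 0, 0, 0, 0, 0, 0.001, 1, 0, 0, 0, 0, 0, 0.001, 1]

```text
t: 11.35
ee_pos: [0.4266, -0.3435, 0.0506]
tool_rot: [0.683, -0.181, 0.183, -0.683]
ft_force: [-0.2, -0.9, -0.2]
opening: 0.0916
```

Run:
```python
from h import *
st=get_state();print(st["ee_pos"],st["t"],st["ft_force"],st["opening"])
s=grab_frame("scene");crop(s,190,90,310,200,"pics/d3.png",5)
```

```text
[ 0.4266028  -0.3435203   0.05056671] 11.35 [-0.23691428 -0.93791404 -0.15002261] 0.09156262992112912
```

View pics/d3.png

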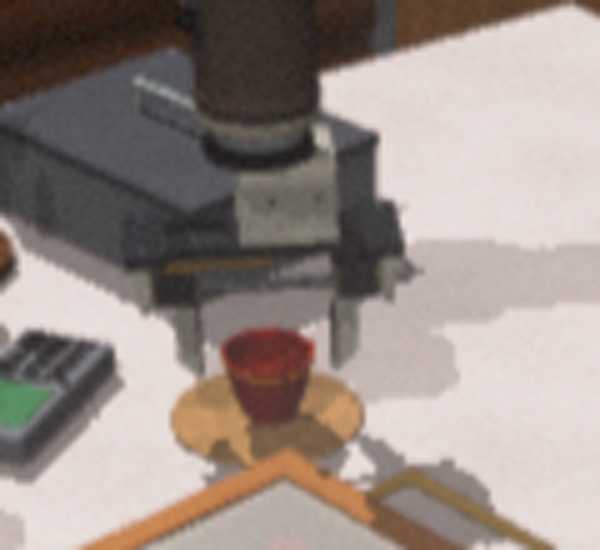

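The bowl is released and stands upright on the mat, at crop (267,375) between the open fingers. I'll lift straight up and go above the bar.

apply_moves:
  series: [0, 0, 0, 0, 0, 0.015, 1, 0, 0, 0, 0, 0, 0.04, 1, 0, 0, 0, 0, 0, 0.07, 1, 0, 0, 0, 0, 0, 0.1, 1, 0, 0, 0, 0, 0, 0.13, 1, 0, 0, 0.08, 0.005, 0.035, 0.14, 1, 0, 0, 0.18, 0.01, 0.08, 0.14, 0.8, 0, 0, 0.28, 0.015, 0.125, 0.14, 0.6, 0, 0, 0.38, 0.02, 0.17, 0.14, 0.33, 0, 0, 0.48, 0.025, 0.215, 0.14, 0.33, 0, 0, 0.56, 0.035, 0.265, 0.14, 0.33, 0, 0, 0.637, 0.0385, 0.2955, 0.14, 0.33]

```text
t: 12.9
ee_pos: [0.4655, -0.0457, 0.1915]
tool_rot: [-0.706, -0.044, 0.042, 0.706]
ft_force: [1.2, 0.6, -0.5]
opening: 0.0367
```

Run:
```python
from h import *
from scipy.spatial.transform import Rotation as R
s=grab_frame("scene");crop(s,170,60,330,200,"pics/e1.png",4)
st=get_state();print(st["ee_pos"],st["t"],st["ft_force"],st["opening"],st["qpos"]);print(R.from_quat(st["tool_rot"]).as_matrix().round(3))
t=grab_frame("top");cv2.imwrite("pics/e2.png",t["image"][:,:,::-1])
```

```text
[ 0.46580448 -0.04223523  0.19125885] 12.95 [ 1.01331281  3.73277117 -0.9686266 ] 0.03295415155948187 [-0.51950631  0.2414769   0.60745028  2.0383106  -0.17705801  0.90916267
  0.31105324]
[[ 0.992  0.002 -0.127]
 [ 0.127  0.002  0.992]
 [ 0.003 -1.     0.002]]
```

View pics/e1.png

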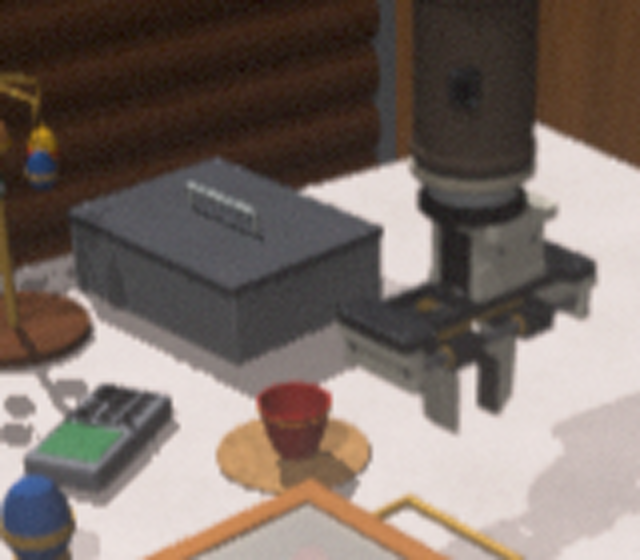

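View pics/e2.png

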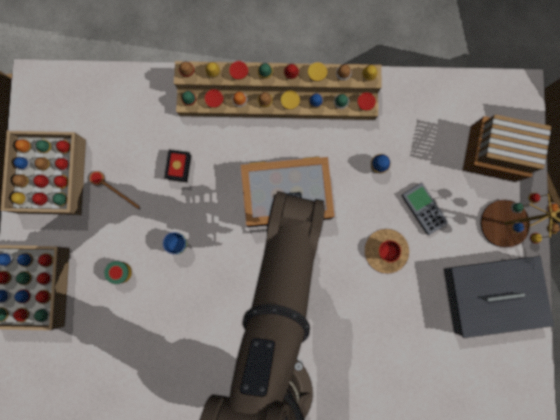

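The red bowl sits on the mat at top (389,250) and the pile shows blue at (174,243). The jaws are above the bar, so I'll settle and then descend.

apply_moves:
  series: [0, 0, 0, 0, -0.005, 0, 0.32, 0, 0, 0, 0, -0.005, 0, 0.32]

```text
t: 13.25
ee_pos: [0.4655, -0.0511, 0.1917]
tool_rot: [-0.705, -0.044, 0.041, 0.706]
ft_force: [-0.3, 0.1, 0.2]
opening: 0.0295
```

Run:
```python
from h import *
from scipy.spatial.transform import Rotation as R
st=get_state();print(st["ee_pos"],st["t"],st["ft_force"],st["opening"]);print(R.from_quat(st["tool_rot"]).as_matrix().round(3))
```

```text
[ 0.46550716 -0.05105823  0.19172348] 13.25 [-0.25046957  0.10012994  0.16748396] 0.029545335558766678
[[ 0.993  0.003 -0.12 ]
 [ 0.12   0.001  0.993]
 [ 0.003 -1.     0.001]]
```

apply_moves:
  series: [0, 0, 0, 0, 0.002, -0.02, 0.32, 0, 0, 0, 0, 0.003, -0.045, 0.32, 0, 0, 0, 0, 0.003, -0.065, 0.32, 0, 0, 0, 0, 0.003, -0.08, 0.32, 0, 0, 0, 0, 0.003, -0.09, 0.32, 0, 0, 0, 0, 0.003, -0.1, 0.32, 0, 0, 0, 0, 0.003, -0.11, 0.32, 0, 0, 0, 0, 0.003, -0.116, 0.32, 0, 0, 0, 0, 0.003, -0.116, 0.32]

```text
t: 14.38
ee_pos: [0.4653, -0.0481, 0.0754]
tool_rot: [-0.705, -0.043, 0.042, 0.706]
ft_force: [0.3, -0.1, -0.1]
opening: 0.0292
```

Run:
```python
from h import *
s=grab_frame("scene");crop(s,190,110,330,240,"pics/g1.png",4)
st=get_state();print(st["ee_pos"],st["t"],st["ft_force"],st["opening"],st["qpos"])
```

```text
[ 0.4654944  -0.04811489  0.07568795] 14.425 [0.3148981  0.43128723 0.20783895] 0.02971374018317633 [-0.39805483  0.42928592  0.50867976  2.15586859 -0.35253122  0.63251047
  0.47928017]
```

View pics/g1.png

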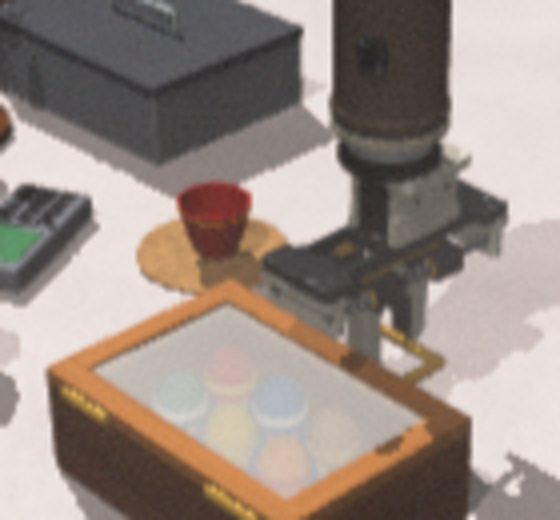

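The fingers straddle the bar between its arms, with one finger in the gap at crop (365,340) and no contact force. I'll close on the bar.

apply_moves:
  series: [0, 0, 0, 0, 0, 0, 0.2, 0, 0, 0, 0, 0, 0, 0.1, 0, 0, 0, 0, 0, 0, 0, 0, 0, 0, 0, 0, 0, 0, 0, 0, 0, 0, 0, 0, 0]
  squeeze: 25

```text
t: 15.05
ee_pos: [0.4666, -0.048, 0.076]
tool_rot: [-0.706, -0.044, 0.041, 0.706]
ft_force: [5.1, 1.4, -2.4]
opening: 0.0089
```

Run:
```python
from h import *
st=get_state();print(st["ee_pos"],st["t"],st["ft_force"],st["opening"])
p0=st["ee_pos"]
x=np.array([np.cos(.116),np.sin(.116)])
# arc shifts
b=lambda a:(-.22*np.cos(a)+.006*np.sin(a), .22*np.sin(a)+.006*np.cos(a))
h0=b(0)
for d in range(0,52,4 ):
    v=b(np.radians(min(d,50)));dx=v[0]-h0[0];dz=v[1]-h0[1];print(d,(x*dx).round(4),round(dz,4))
v=b(np.radians(50));print(50,(x*(v[0]-h0[0])).round(4),v[1]-h0[1])
```

```text
[ 0.46664274 -0.04798907  0.0759843 ] 15.05 [ 5.05949729  1.39985214 -2.44548305] 0.00889809267956928
0 [0. 0.] 0.0
4 [0.0009 0.0001] 0.0153
8 [0.003  0.0003] 0.0306
12 [0.006  0.0007] 0.0456
16 [0.0101 0.0012] 0.0604
20 [0.0152 0.0018] 0.0749
24 [0.0213 0.0025] 0.089
28 [0.0284 0.0033] 0.1026
32 [0.0364 0.0042] 0.1157
36 [0.0452 0.0053] 0.1282
40 [0.055  0.0064] 0.14
44 [0.0655 0.0076] 0.1511
48 [0.0767 0.0089] 0.1615
50 [0.0826 0.0096] 0.1663865031442944
```

The bar is held (opening 9 mm). I'll raise the lid slowly along the arc, first to about 20°.

apply_moves:
  series: [0, 0, 0, 0.0005, 0, 0.004, 0, 0, 0, 0, 0.001, 0, 0.01, 0, 0, 0, 0, 0.0015, 0.0001, 0.018, 0, 0, 0, 0, 0.003, 0.0003, 0.0306, 0, 0, 0, 0, 0.0045, 0.0005, 0.038, 0, 0, 0, 0, 0.006, 0.0007, 0.0456, 0, 0, 0, 0, 0.008, 0.001, 0.053, 0, 0, 0, 0, 0.0101, 0.0012, 0.0604, 0, 0, 0, 0, 0.0125, 0.0015, 0.068, 0, 0, 0, 0, 0.0152, 0.0018, 0.0749, 0, 0, 0, 0, 0.0152, 0.0018, 0.0749, 0]
  squeeze: 30

```text
t: 16.42
ee_pos: [0.4814, -0.0463, 0.1511]
tool_rot: [-0.705, -0.044, 0.041, 0.706]
ft_force: [-1.7, -0.8, -2.0]
opening: 0.0088
```

Run:
```python
from h import *
s=grab_frame("scene");crop(s,190,90,330,230,"pics/i1.png",4)
st=get_state();print(st["ee_pos"],st["t"],st["ft_force"],st["wrist_torque"],st["opening"],st["qpos"])
```

```text
[ 0.48132853 -0.04628182  0.15081798] 16.475 [-2.22273808 -1.49920695 -2.05493365] [-0.30099776  0.63672284 -0.01810297] 0.008544382320222497 [-0.47336917  0.32898388  0.58685781  2.05269738 -0.24849095  0.82353086
  0.37880534]
```

View pics/i1.png

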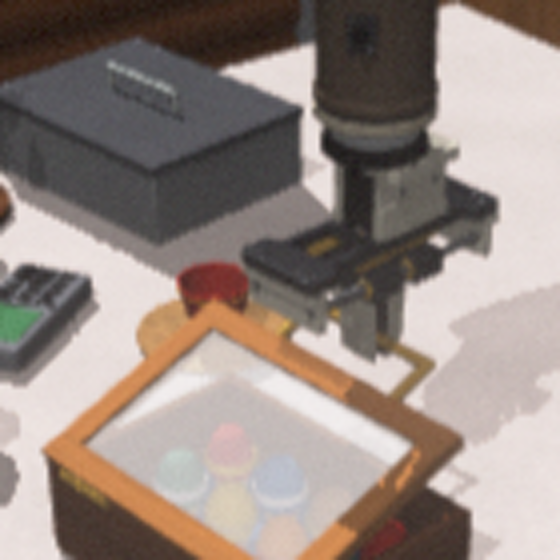

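The lid rises cleanly in the grip with low forces, at about 20°. I'll continue to 50°.

apply_moves:
  series: [0, 0, 0, 0.003, 0.0003, 0.007, 0, 0, 0, 0, 0.0061, 0.0007, 0.0141, 0, 0, 0, 0, 0.0132, 0.0015, 0.0277, 0, 0, 0, 0, 0.0212, 0.0024, 0.0408, 0, 0, 0, 0, 0.03, 0.0035, 0.0533, 0, 0, 0, 0, 0.0398, 0.0046, 0.0651, 0, 0, 0, 0, 0.0503, 0.0058, 0.0762, 0, 0, 0, 0, 0.0565, 0.0065, 0.082, 0, 0, 0, 0, 0.0615, 0.0071, 0.0866, 0, 0, 0, 0, 0.0674, 0.0078, 0.0915, 0, 0, 0, 0, 0.0674, 0.0078, 0.0915, 0, 0, 0, 0, 0.0674, 0.0078, 0.0915, 0]

```text
t: 17.98
ee_pos: [0.5476, -0.0386, 0.244]
tool_rot: [-0.705, -0.043, 0.042, 0.707]
ft_force: [-12.6, 0.6, 12.2]
opening: 0.009
```

Run:
```python
from h import *
s=grab_frame("scene");crop(s,180,60,330,230,"pics/j1.png",4.0 and 3)
cv2.imwrite("pics/j0.png",s["image"][:,:,::-1])
st=get_state();print(st["ee_pos"],st["t"],st["ft_force"],st["wrist_torque"],st["opening"])
t=grab_frame("top");cv2.imwrite("pics/j2.png",t["image"][:,:,::-1])
g=st["ee_pos"]+[0,0,.011];hx=np.array([.6825,-.0225,.08]);u=np.array([np.cos(.116),np.sin(.116)])
a=-(g-hx)[:2]@u;z=g[2]-.08;print("r",np.hypot(a,z),"angle",np.degrees(np.arctan2(z,a)-np.arctan2(.006,.22)))
```

```text
[ 0.54762353 -0.03853195  0.24395336] 18.025 [-12.81384517   0.34736876  12.33583729] [-0.11499897  2.83097615  0.02833129] 0.008739330011814522
r 0.22148874765131824 angle 50.61368731001051
```

View pics/j0.png

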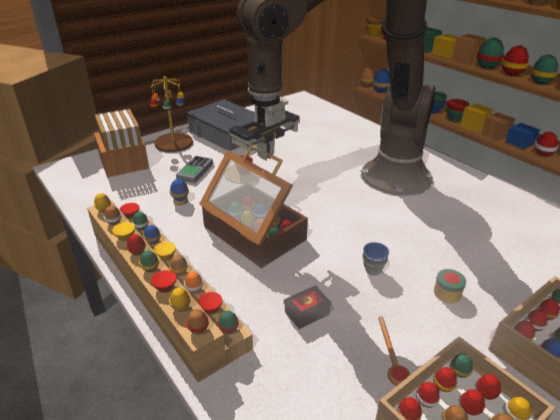

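View pics/j1.png

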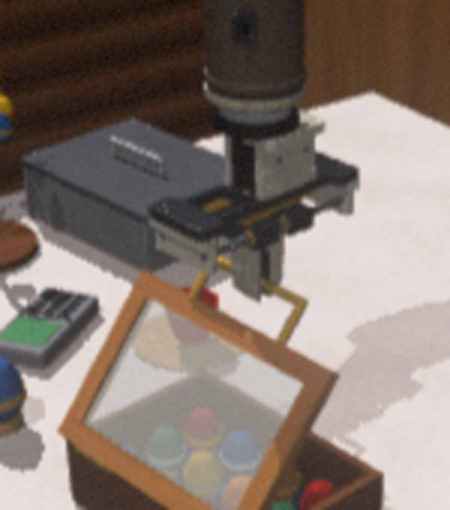

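View pics/j2.png

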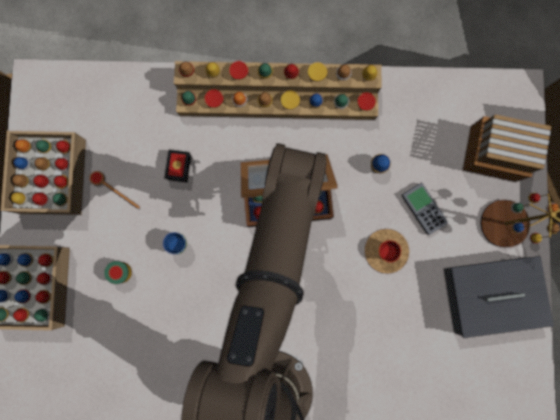

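The lid is up near 50°, with bowls and bystanders in place (red bowl at top (389,251), blue at (174,243)). A radial push of about 17 N shows a slight path error. I'll relax it by a millimetre.

apply_moves:
  series: [0, 0, 0, -0.0005, 0, 0.0005, 0, 0, 0, 0, -0.0005, 0, 0.0005, 0, 0, 0, 0, -0.0005, 0, 0.0005, 0]

```text
t: 18.45
ee_pos: [0.5484, -0.0384, 0.2449]
tool_rot: [-0.705, -0.044, 0.041, 0.706]
ft_force: [5.3, -1.8, -9.8]
opening: 0.0091
```

Run:
```python
from h import *
s=grab_frame("scene");crop(s,180,130,310,250,"pics/k1.png",5)
st=get_state();print(st["ee_pos"],st["t"],st["ft_force"],st["wrist_torque"],st["opening"])
```

```text
[ 0.54828701 -0.03846498  0.24478545] 18.5 [ 5.03365077 -0.97315552 -9.32765025] [-0.33450558 -0.91242357 -0.00697043] 0.008896266497201226
```

View pics/k1.png

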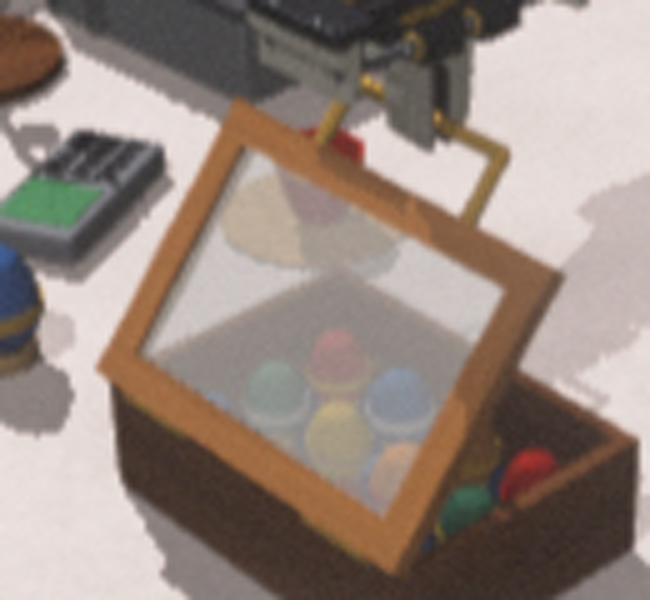

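The bar's near end is at crop (500,155) and the lid's front-left corner is at (558,272). I'll check the angle by casting those rays onto the vertical planes they swing in.

Run:
```python
from h import *
s=grab_frame("scene")
a=.116;x=np.array([np.cos(a),np.sin(a),0]);y=np.array([-np.sin(a),np.cos(a),0]);H=np.array([.6825,-.0225,.08])
for n,p,v,off in (("bar",(500,155),.06,(.22,.006)),("corner L",(558,272),.13,(.18,.012)),("corner R",(238,100),-.13,(.18,.012))):
    q=np.array([180,130])+np.array(p)/5-.4
    o,d=ray(s,q);d=d[0];P=o+d*((v-(o-H)@y)/(d@y));r=-(P-H)@x;z=P[2]-.08
    print(n,np.hypot(r,z),np.hypot(*off),np.degrees(np.arctan2(z,r)-np.arctan2(off[1],off[0])))
st=get_state();print(st["ft_force"],st["joint_velocities"].round(4),st["t"])
```

```text
bar 0.21965156020402174 0.22008180297334898 50.369423127135754
corner L 0.17946784711907893 0.1803995565404749 48.62130142172157
corner R 0.1794259362747562 0.1803995565404749 49.24316722913522
[ 4.91519608 -1.24502839 -9.76047176] [ 0.002   0.0005 -0.0018  0.001  -0.0013 -0.0006  0.0008] 18.55
```

The angle comes out at 48.6–50.4° and the arm is still. Everything else sits where it began in the pictures, so I'm handing in.

Run:
```python
from plant import *
print(sign_off())
```

```text
the job is handed in; nothing more can be done
None
```

The red bowl is on the cork mat, and the gripper is holding the egg case lid open at about 50°. I handed the job in at about 18.6 s; the sign-off gives no verdict.

- **Red bowl:** I lifted it off the pile, lowered it until it touched the mat and released it. The pictures show it upright near the centre of the mat, with the blue and green bowls where they were.
- **Lid:** I gripped the brass bar with 30 N and raised the lid along its arc. Three checks from the last scene picture gave 50.4°, 48.6° and 49.2°; the gripper position, read just before the last small adjustment, gave 50.6°. The arm was still, with the bar in the grip at an opening of about 9 mm.
- **Force on the way:** on first reaching 50° the gripper was pushing along the lid with about 17 N. I eased it by about a millimetre, which left about 11 N, mostly downward.
- **Everything else:** by eye, nothing had moved between the first and last pictures; I did not measure the other items' positions.
- **Failed check:** measuring the mat from the scene camera went wrong, because other colours got into the mask. I used the top camera alone for the mat.

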